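Restock the guest laundry rack in reverse order

ROBOT

A 6-joint arm with a two-finger parallel gripper is mounted at the origin on the work surface. World frame = base frame: x ahead of the robot, y to its left, z up, the work surface at z = 0. Lengths are in m, angles in degrees, forces in N, time in s.
With the tool pointing down it reaches from about 0.4 to 0.825 m from the base axis. Payload 7 kg.
Tool frame: the origin (TCP) lies at the very end of the fingers, on their centre line; the grasp point (between the pads) lies 19 mm behind it; z points along the fingers, y is the line along which they close (so a half turn about z gives the same grasp; the last joint's range is limited). The gripper opens to 88 mm and grips with 3 to 60 N. Pads are 19 mm wide; open, the fingers measure 130 mm over their backs; the gripper's body (78 mm by 193 mm) begins 47 mm behind the grasp point.
Start: joints at [-50.013, 20.546, 0.682, 0, -70.136, -16.507], TCP at [0.269, -0.619, 0.227] pointing down, gripper open.
Joint ranges: [-176.03, 176.03], [-82.01, 121.73], [-58.28, 71.71], [-173.87, 95.51], [-174.79, -0.11], [-173.66, 173.66]. Speed limits (degrees/s): [136.94, 136.94, 172.46, 180, 180, 180].

INTERFACE

Orientations are given as [roll, pitch, yaw] about the fixed x, y, z axes, in that order (R = Rz(yaw) Ry(pitch) Rx(roll)).
In Python, from plant import get_state, capture, close_job, regions_of gives the robot as it stands.
- The arm moves only by the tool jog_arm, never from a script. Its argument "moves" is a list of rows, each a list of 3 entries, a list of its own where there are three numbers: the shift along the tool's x, y, z in cm, then the turn about the tool's z in degrees, then the finger opening in cm, from 0 to 8.76. A call has 1 to 12 rows; each row shifts and turns the commanded pose from where the row before left it, along the tool's axes as they then stand; what a row does not reach is not made up. A row lasts 1/8 s, in which the tool goes at most 62.5 mm and 10.7 degrees, less where a joint would pass 70% of its speed; a pose out of reach is approached as far as the arm can. A call is refused whole if a number of a shift passes 6.25 or a number of a turn 10.7, either way. A call with a gripper value outside its range is refused whole. The fingers move at their own pace and stop on an object; "newtons" is the grip in N (left out, the last holds). Time passes only in rows, so rows that do not move let the fingers close. It gives the time, the measured TCP pose, the force, the opening and the grip force at its end, in the units of the state.
- get_state(): the state, without advancing time (a new reading comes with each control period).
- capture(name): name is "scene" or "top" or "wrist"; returns a dict with "pixels" (420x560x3 uint8, blue, green, red), "mtx" (3x3 intrinsics, pixels), "world_from_camera" (4x4, takes a point from camera to world coordinates); the wrist camera has in their place "hand_eye" (4x4, takes a point from camera to tool coordinates, whose origin is the TCP and whose axes are the flange's). Camera axes: x right, y down, z forward; pixel columns grow to the right and rows downward; lengths in m; the calibration is good to about 2 mm. A picture is of the moment at which its call begins: read the wrist's pose just before it. There is no depth.
- close_job(): hands the job in; it is judged then, once.
Trained networks look in a picture, given as the dict that the camera call returned (one of the last four; its "shot" number tells which), for a name from the list of things; names that differ only in an ending like _2 or _b are one class to them, and where a whole thing is asked for, a point or a joint stands for the part that bears it (a point fixed in the world has none). Each returns a list of dicts, best first, with "confidence" (0 to 1); they miss things now and then, are a little off and sometimes report something else, mostly with a low value. They report only what shows in the picture. A call takes as long as a camera call. They do not tell look-alikes from the thing itself.
- regions_of(picture, thing): "pixels" (420x560 bool, what is visible of it) and "pixel" ([column, row] in pixels, amid what is visible of it).
The state is a dict: "time_s": time; "joints": joint angles; "qd": joint speeds; "joint_torque": joint torques, N m; "tcp_pos": TCP position; "eef_rot": TCP orientation; "contact_force": force on the tool from outside, world axes, zero at the start; "moment": the same for the moment, N m; "gripper_width": finger opening in m; "gripper_force": force on a finger pad.
Only numpy, scipy, OpenCV 4.12 (cv2) and the standard library are available. Lean on these libraries where they do the work, as an engineer would, in place of code of your own. Each camera call takes 0.05 s, during which the arm holds its last target. There are 200 camera calls.

TASK

Move the four laundry containers from the drip trays on the wooden delivery board into the grey counter rack, one to each bay, in reverse order: the one at the left end of the board goes into the right-hand end bay, the next into the bay beside it, and so on (left and right as the robot sees them), so that guests across the counter meet them in the right order. Leave each standing upright and flat on the floor of its bay, and never tip one over on the way.

Things in the scene. Friction and masses are not known exactly. Their poses are not given: they have to be found in the camera images.
- board: Brown wooden delivery board, a flat slab 90 x 360 x 8 mm, fixed for the run. Origin: centre of its underside, on the counter. Its long y axis points to the left as the robot sees it (within 0.2 rad), its x axis away from the robot. The four steel drip trays stand in a row along it, at y = +127.5 (left end), +42.5, -42.5 and -127.5 mm; which tray has which place changes from start to start. It lies either nearer to the robot than the rack or beyond it.
- rack: Grey counter rack, an open tray 86 x 344 x 30 mm with a 6 mm floor and 4 mm walls, divided by three cross walls into four equal bays in a row, each 78 mm (x) by 81 mm (y) inside, 24 mm deep, empty at the start; fixed for the run. Origin: centre of its underside, on the counter. Its long y axis points to the left as the robot sees it (within 0.2 rad), its x axis away from the robot. Bay centres at x = 0, y = +127.5 (left end), +42.5, -42.5 and -127.5 mm.
- bottle: Slim round white detergent bottle, loose, about 0.2 kg: body 48 mm across and straight to 86 mm height, sloping shoulder to 98 mm, grey cap 27 mm across to 115 mm. Origin: centre of its underside; z up; it may be turned any way about z.
- carton: Brown cardboard carton with a pale paper band, flat top, loose, rigid, about 0.16 kg: 40 mm (x) by 54 mm (y) by 100 mm high. Origin: centre of its underside; z up. It starts with x across the row and y along it, within 0.05 rad.
- jar: Squat round white jar with a full-width grey lid, loose, about 0.25 kg: 60 mm across, 79 mm high (lid from 63 mm up). Origin: centre of its underside; z up; it may be turned any way about z.
- jug: White rectangular jug with rounded edges and an off-centre grey cap, loose, about 0.3 kg: body 44 mm (x) by 62 mm (y) by 88 mm high; the cap, 29 mm across, is centred 14 mm to the +y side and reaches 110 mm. Origin: centre of the body's underside; z up. It starts with x across the row and y along it, within 0.05 rad.
- tray_bottle: Small round steel drip tray, 64 mm across, 12 mm high (fixed). The bottle stands in it at the start, and the tray stays behind on the board to show where in the row the bottle stood. Origin: centre of its underside, on the board's upper face; its inside floor is 3 mm higher; its x and y axes are the board's.
- tray_carton: Small rectangular steel drip tray, 52 x 66 x 12 mm (fixed). The carton stands in it at the start, and the tray stays behind on the board to show where in the row the carton stood. Origin: centre of its underside, on the board's upper face; its inside floor is 3 mm higher; its x and y axes are the board's.
- tray_jar: Large round steel drip tray, 74 mm across, 12 mm high (fixed). The jar stands in it at the start, and the tray stays behind on the board to show where in the row the jar stood. Origin: centre of its underside, on the board's upper face; its inside floor is 3 mm higher; its x and y axes are the board's.
- tray_jug: Large rectangular steel drip tray, 56 x 74 x 12 mm (fixed). The jug stands in it at the start, and the tray stays behind on the board to show where in the row the jug stood. Origin: centre of its underside, on the board's upper face; its inside floor is 3 mm higher; its x and y axes are the board's.
Things that resemble listed ones, but are neither listed nor needed, are in the scene too. What is shaped like the carton but blue, pink or yellow is not meant.

How it is judged:
By the outcome, as a careful person would: the job done as asked, in the order asked, and still so for the second after the job is handed in, with the robot touching nothing.
It also fails if it takes over 99 s, if anything falls off the work surface, if the arm or the gripper's body presses on something with over 40 N, if the wrist force passes 120 N, or if a joint passes its speed limit or range.

## Working session

There is one attempt and no reset: what is moved stays moved. The work goes in short steps, Python scripts to look and compute and a tool call to move; the robot and the scene stay as the last step left them, time stands still between calls to the robot, and variables do not carry over. Pictures are saved under pics/ and viewed, at most 14 in all, crops included, and the job is handed in when it is done.

Besides the shell and the picture viewer there is one more tool, called in YAML: its name, and indented under it one key for each argument. jog_arm: Moves the arm, as the interface text tells. Its arguments: {"type":"object","properties":{"moves":{"type":"array"},"newtons":{"type":"number"}},"required":["moves"]}

```bash
mkdir -p pics; ls
python3 - <<'E'
from plant import *
import cv2
s=get_state(); print({k:s[k] for k in('time_s','tcp_pos','eef_rot','gripper_width')})
for n in('scene','top'):
    c=capture(n); cv2.imwrite(f'pics/{n}0.png',c['pixels'])
    print(n,c['world_from_camera'],c['mtx'])
    for t in('board','rack','bottle','carton','jar','jug','tray_bottle','tray_carton','tray_jar','tray_jug'):
        print(t,[(r['pixel'],round(r['confidence'],2),int(r['pixels'].sum())) for r in regions_of(c,t)])
E
```

```text
pics
{'time_s': 0.0, 'tcp_pos': array([ 0.26870234, -0.61869363,  0.22565016]), 'eef_rot': array([ 1.79907611e+02, -8.44915489e-03, -1.56528512e+02]), 'gripper_width': 0.08788344350269921}
scene [[ 0.3042393   0.7819091  -0.54411085  0.9132489 ]
 [ 0.9525929  -0.25109474  0.17180862 -0.20022409]
 [-0.00228465 -0.57058706 -0.82123394  0.69017697]
 [ 0.          0.          0.          1.        ]] [[489.70139018   0.         272.83339943]
 [  0.         489.70139018 192.69585466]
 [  0.           0.           1.        ]]
board [([281.9, 204.3], 0.8, 3664)]
rack [([301.6, 292.6], 0.77, 14863)]
bottle [([355.7, 148.7], 0.55, 1496)]
carton [([212.6, 131.7], 0.96, 1971), ([255.7, 175.2], 0.91, 2079), ([122.5, 209.5], 0.83, 2044), ([156.4, 143.3], 0.83, 1704), ([347.7, 177.3], 0.66, 258)]
jar [([308.7, 164.9], 0.97, 1799)]
jug [([208.9, 193.0], 0.66, 2198)]
tray_bottle [([346.3, 175.0], 0.65, 399)]
tray_carton [([253.6, 209.1], 0.71, 292)]
tray_jar [([305.7, 194.6], 0.66, 329)]
tray_jug [([254.3, 206.0], 0.59, 375)]
top [[-0.00431824 -0.98480945  0.17358488  0.40129961]
 [-0.99978438  0.00777758  0.01925353 -0.05806198]
 [-0.02031113 -0.17346431 -0.98463069  0.68788275]
 [ 0.          0.          0.          1.        ]] [[389.97368804   0.         283.08029476]
 [  0.         389.97368804 206.97241032]
 [  0.           0.           1.        ]]
board [([283.4, 253.5], 0.55, 4672)]
rack [([290.2, 253.4], 0.67, 322), ([295.6, 135.8], 0.61, 9791)]
bottle [([196.9, 244.1], 0.63, 1002)]
carton [([334.6, 316.2], 0.97, 1169), ([440.3, 242.6], 0.9, 1695), ([401.1, 320.3], 0.61, 1683), ([305.4, 235.6], 0.55, 1076)]
jar [([253.3, 237.8], 0.68, 1287)]
jug [([357.6, 234.5], 0.61, 1414)]
tray_bottle [([215.1, 252.2], 0.83, 328)]
tray_carton [([293.0, 251.2], 0.79, 234), ([359.3, 235.7], 0.56, 1403)]
tray_jar [([194.5, 243.3], 0.75, 1027), ([269.2, 252.5], 0.65, 238)]
tray_jug [([335.3, 252.5], 0.81, 271)]
```

View pics/top0.png

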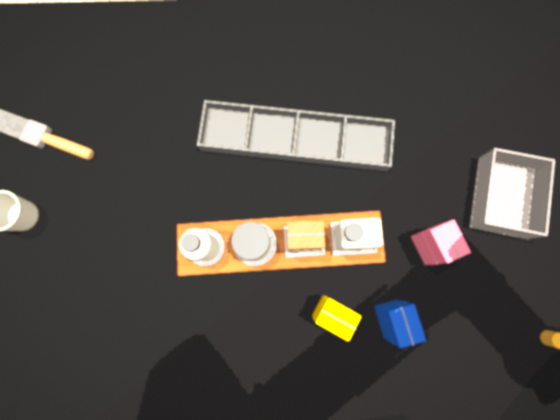

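View pics/scene0.png

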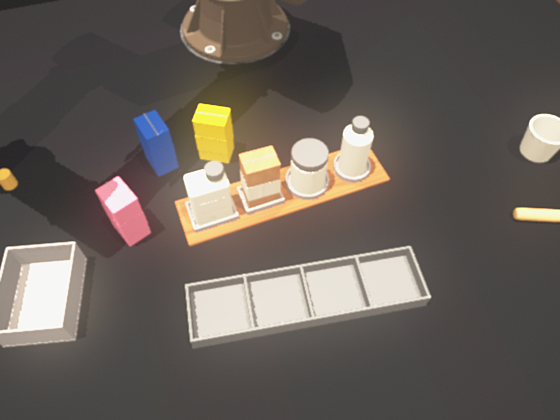

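```bash
cat > h.py <<'E'
import numpy as np, cv2
from plant import *
from scipy.optimize import minimize
def box(a,b,h,z=0,n=0,y=0): return np.array([[i*a/2,y+j*b/2,k] for i in(-1,1) for j in(-1,1) for k in(z,h)])
def cyl(d,h,z=0,y=0):
    t=np.linspace(0,2*np.pi,24); return np.array([[d/2*np.cos(u),y+d/2*np.sin(u),k] for u in t for k in(z,h)])
M={'rack':[box(86,344,30)],'carton':[box(40,54,100)],'jar':[cyl(60,79)],
 'jug':[box(44,62,88),cyl(29,110,88,14)],'bottle':[np.r_[cyl(48,86),cyl(27,98)],cyl(27,115,86)]}
def sil(c,parts,p,z):
    co,s=np.cos(p[2]),np.sin(p[2]); W=np.linalg.inv(c['world_from_camera']); im=np.zeros((420,560),np.uint8)
    for m in parts:
        X=np.c_[m@np.array([[co,s,0],[-s,co,0],[0,0,1]])/1000+[p[0],p[1],z],np.ones(len(m))]@W.T
        u=X[:,:3]@c['mtx'].T; u=u[:,:2]/u[:,2:]
        cv2.fillConvexPoly(im,cv2.convexHull((u*16).round().astype(np.int32)),1,shift=4)
    return im>0
def fit(name,obs,p0,z):
    f=lambda p:-sum((sil(c,M[name],p,z)&m).sum()/(sil(c,M[name],p,z)|m).sum() for c,m in obs)
    r=minimize(f,p0,method='Nelder-Mead',options=dict(initial_simplex=np.array(p0)+np.r_[np.zeros((1,3)),np.diag([.02,.02,.1])],xatol=1e-4))
    return r.x,-r.fun/len(obs)
def ray(c,px,z):
    d=np.linalg.inv(c['mtx'])@[px[0],px[1],1]; T=c['world_from_camera']; d=T[:3,:3]@d
    return (T[:3,3]+d*(z-T[2,3])/d[2])[:2]
def toolxyz(target):  # shift in tool axes, cm
    from scipy.spatial.transform import Rotation as R
    s=get_state(); return R.from_euler('xyz',s['eef_rot'],degrees=True).as_matrix().T@(np.array(target)-s['tcp_pos'])*100
E
python3 - <<'E'
from h import *
cs={n:capture(n) for n in('scene','top')}
px={'rack':((301,292),(295,136)),'carton':((255,175),(305,235)),'jar':((308,165),(253,238)),'jug':((209,193),(357,235)),'bottle':((356,148),(197,244))}
for n,(a,b) in px.items():
    z=0 if n=='rack' else .011; o=[]
    for c,q in((cs['scene'],a),(cs['top'],b)):
        r=[x for x in regions_of(c,n) if np.hypot(*(np.array(x['pixel'])-q))<12]
        if r:o.append((c,r[0]['pixels']))
    p0=[*ray(cs['top'],b,.02 if n=='rack' else .06),0]
    for ob in(o,o[:1],o[1:]):
        p,q=fit(n,ob,p0,z); print(n,len(ob),p.round(4),round(q,3))
E
```

```text
rack 2 [ 0.6535 -0.0686 -0.1229] 0.968
rack 1 [ 0.654  -0.0678 -0.1208] 0.982
rack 1 [ 0.6521 -0.0673 -0.1217] 0.958
carton 2 [ 0.463  -0.0808  0.0169] 0.945
carton 1 [ 0.4637 -0.0803 -0.0505] 0.931
carton 1 [ 0.4632 -0.081   0.0125] 0.972
jar 2 [0.4559 0.0047 0.1033] 0.922
jar 1 [0.4577 0.0039 0.0942] 0.917
jar 1 [0.457  0.0034 0.1266] 0.932
jug 2 [ 0.4668 -0.1655  0.0244] 0.905
jug 1 [ 0.4665 -0.1657 -0.0199] 0.904
jug 1 [ 0.466  -0.1659  0.0926] 0.924
bottle 2 [0.4518 0.0889 0.0606] 0.939
bottle 1 [0.453  0.0886 0.0344] 0.955
bottle 1 [0.4507 0.0876 0.1093] 0.921
```

jog_arm:
  moves:
    - [[0,0,0],-10,8.7]
    - [[0,0,0],-10,8.7]
    - [[0,0,0],-10,8.7]
    - [[0,0,0],-10,8.7]
    - [[0,0,0],-10,8.7]
    - [[0,0,0],-10,8.7]
    - [[0,0,0],-9.5,8.7]
    - [[0,0,0],0,8.7]
  newtons: 20

```text
time_s: 2.7
tcp_pos: [0.2689, -0.6191, 0.2265]
eef_rot: [180.0, 0.0, -87.1]
contact_force: [0.2, 0.1, 0.3]
gripper_width: 0.0869
gripper_force: 0.0
```

Run:
```python
from h import *
s=get_state();print(s['tcp_pos'],s['eef_rot'],s['joints']);print(toolxyz([.452,.0885,.22]))
```

```text
[ 0.2689248  -0.61908778  0.22653116] [ 1.79999750e+02  2.45029441e-03 -8.70849731e+01] [-5.00125757e+01  2.05482402e+01  6.81357529e-01 -1.35869838e-03
 -7.01352229e+01  5.29280643e+01]
[-69.73616585 -21.88226205   0.65600254]
```

jog_arm:
  moves:
    - [[-5,-1.6,0],0,8.7]
    - [[-5,-1.6,0],0,8.7]
    - [[-5,-1.6,0],0,8.7]
    - [[-5,-1.6,0],0,8.7]
    - [[-5,-1.6,0],0,8.7]
    - [[-5,-1.6,0],0,8.7]
    - [[-5,-1.6,0],0,8.7]
    - [[-5,-1.6,0],0,8.7]
    - [[-5,-1.6,0],0,8.7]
    - [[-5,-1.6,0],0,8.7]
    - [[-5,-1.6,0],0,8.7]
    - [[-5,-1.6,0],0,8.7]

```text
time_s: 4.2
tcp_pos: [0.4297, -0.0081, 0.2271]
eef_rot: [-179.9, 0.0, -87.3]
contact_force: [0.8, -0.0, 0.3]
gripper_width: 0.0871
gripper_force: 0.0
```

jog_arm:
  moves:
    - [[-5,-1.5,0.7],0,8.7]
    - [[-4.7,-1.2,0],0,8.7]
    - [[0,0,0],0,8.7]
    - [[0,0,0],0,8.7]

```text
time_s: 4.7
tcp_pos: [0.4511, 0.0883, 0.2195]
eef_rot: [180.0, -0.0, -87.1]
contact_force: [-0.4, -0.7, 0.1]
gripper_width: 0.0868
gripper_force: 0.0
```

Run:
```python
from h import *
s=get_state();print(s['tcp_pos'],s['eef_rot'],s['qd'].round(2));print(toolxyz([.452,.0885,.22]))
c=capture('wrist'); cv2.imwrite('pics/w1.png',c['pixels']);print(c['hand_eye'],c['mtx'])
```

```text
[0.45107786 0.08827899 0.21946576] [ 1.79976101e+02 -1.04790182e-02 -8.71187708e+01] [-1.36 -0.64 -0.26  0.08 -0.    0.7 ]
[-0.01742789 -0.09318653 -0.05346563]
[[ 1.47798671e-04 -9.53520499e-01 -3.01328122e-01  8.05299353e-02]
 [ 9.99999961e-01  2.12695505e-04 -1.82561317e-04  7.77330380e-04]
 [ 2.38167095e-04 -3.01328083e-01  9.53520493e-01 -1.58508799e-01]
 [ 0.00000000e+00  0.00000000e+00  0.00000000e+00  1.00000000e+00]] [[290.25078727   0.         279.09241477]
 [  0.         290.25078727 206.58290253]
 [  0.           0.           1.        ]]
```

View pics/w1.png

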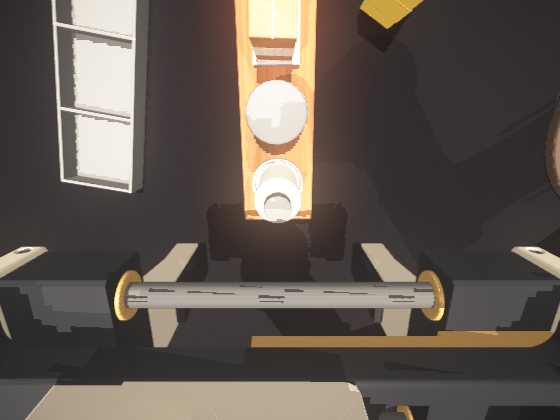

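jog_arm:
  moves:
    - [[0,-0.1,4],0,8.7]
    - [[0,0,4],0,8.7]
    - [[0,0,4],0,8.7]
    - [[0,0,2.2],0,8.7]
    - [[0,0,1],0,8.7]
    - [[0,0,0],0,4]
    - [[0,0,0],0,4]
    - [[0,0,0],0,4]
    - [[0,0,0],0,4]
    - [[0,0,0],0,4]
    - [[0,0,0],0,4]
    - [[0,0,0],0,4]
  newtons: 25

```text
time_s: 6.25
tcp_pos: [0.4527, 0.0886, 0.0679]
eef_rot: [-180.0, 0.0, -87.0]
contact_force: [-1.3, 0.1, 6.3]
gripper_width: 0.0476
gripper_force: 25.0
```

jog_arm:
  moves:
    - [[0,0,-1],0,4]
    - [[0,0,-3],0,4]
    - [[0,0,-3],5,4]
    - [[0,0,0],5,4]
    - [[0,-2,0],0,4]
    - [[0,-3.5,0],0,4]
    - [[0,-4,0],0,4]
    - [[0,-4,0],0,4]
    - [[1,-4,0],0,4]
    - [[2,-2.8,0],0,4]
    - [[3,-1.5,0],0,4]
    - [[4,0,0],0,4]

```text
time_s: 7.75
tcp_pos: [0.6568, -0.0382, 0.1367]
eef_rot: [179.9, -0.0, -97.0]
contact_force: [-0.1, -0.1, -2.4]
gripper_width: 0.0474
gripper_force: 25.0
```

jog_arm:
  moves:
    - [[4,0,0],0,4]
    - [[4,0,0],0,4]
    - [[4,0,0],0,4]
    - [[2.5,0,0],0,4]
    - [[1.2,0,0],0,4]
    - [[0,0,0],0,4]
    - [[0,0,0],0,4]

```text
time_s: 8.62
tcp_pos: [0.6374, -0.1925, 0.1375]
eef_rot: [180.0, 0.0, -97.0]
contact_force: [0.5, -0.2, -1.9]
gripper_width: 0.0474
gripper_force: 25.0
```

Run:
```python
from h import *
s=get_state();print(s['time_s'],s['tcp_pos'],s['eef_rot'],s['gripper_width']);print(toolxyz([.638,-.1946,.064]))
c=capture('wrist'); cv2.imwrite('pics/w2.png',c['pixels'])
```

```text
8.625 [ 0.63738809 -0.1925175   0.13747028] [ 1.79984705e+02  1.14553468e-02 -9.69926643e+01] 0.04735646298582403
[ 0.20072011 -0.08805012  7.34696475]
```

View pics/w2.png

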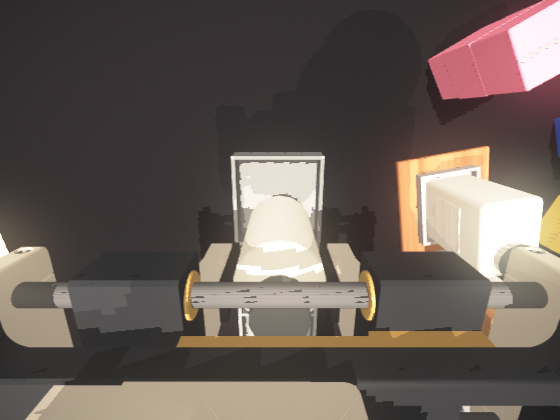

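jog_arm:
  moves:
    - [[0.2,-0.1,2],0,4]
    - [[0,0,2.5],0,4]
    - [[0,0,1.5],0,4]
    - [[0,0,0.8],0,4]
    - [[0,0,0.4],0,4]
    - [[0,0,0.2],0,4]
    - [[0,0,0],0,4]
    - [[0,0,0],0,4]

```text
time_s: 9.68
tcp_pos: [0.6383, -0.1955, 0.0641]
eef_rot: [-180.0, 0.0, -97.0]
contact_force: [0.4, -0.2, -1.4]
gripper_width: 0.0476
gripper_force: 25.0
```

jog_arm:
  moves:
    - [[0,0,0.1],0,4]
    - [[0,0,0],0,4]
    - [[0,0,0],0,5.5]
    - [[0,0,0],0,7]
    - [[0,0,0],0,8.7]
    - [[0,0,0],0,8.7]
    - [[0,0,0],0,8.7]
    - [[0,0,-2],0,8.7]
    - [[0,0,-5],0,8.7]
    - [[0,0,-5],0,8.7]
    - [[0,0,-2],0,8.7]
    - [[0,0,0],0,8.7]

```text
time_s: 11.18
tcp_pos: [0.6391, -0.1955, 0.2048]
eef_rot: [-179.8, 0.0, -97.0]
contact_force: [-0.0, 0.4, -0.5]
gripper_width: 0.0868
gripper_force: 0.0
```

Run:
```python
from h import *
s=get_state();print(s['time_s'],s['tcp_pos'],s['eef_rot'],s['gripper_width']);print(toolxyz([.457,.004,.11]))
```

```text
11.175 [ 0.63905967 -0.19553963  0.20484156] [-1.79770179e+02  1.04368335e-02 -9.70115438e+01] 0.08675268331322829
[-17.58062099  20.54347143   9.40503171]
```

jog_arm:
  moves:
    - [[0,0,0],-10,8.7]
    - [[-3.5,2.5,0],0,8.7]
    - [[-4.5,3.5,0],0,8.7]
    - [[-4.5,4,0],0,8.7]
    - [[-4.5,4,0],0,8.7]
    - [[-2.9,2.6,0],0,8.7]
    - [[-1,0.5,0],0,8.7]
    - [[0,0,0],0,8.7]
    - [[0,0,0],0,8.7]

```text
time_s: 12.3
tcp_pos: [0.4569, 0.004, 0.2021]
eef_rot: [180.0, -0.0, -87.0]
contact_force: [0.1, -0.6, 0.4]
gripper_width: 0.0869
gripper_force: 0.0
```

Run:
```python
from h import *
s=get_state();print(s['time_s'],s['tcp_pos'],s['eef_rot'],s['gripper_width']);print(toolxyz([.457,.004,.045]))
c=capture('wrist'); cv2.imwrite('pics/w3.png',c['pixels'])
```

```text
12.3 [0.45687216 0.00402421 0.20209388] [ 1.79954314e+02 -2.38762875e-02 -8.70427836e+01] 0.08691874495183664
[-3.46935323e-03 -2.51684713e-02  1.57093730e+01]
```

View pics/w3.png

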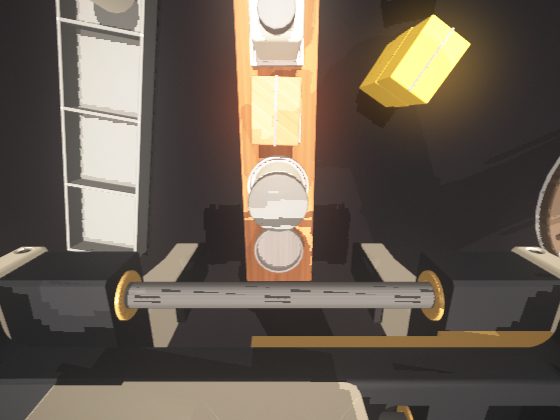

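jog_arm:
  moves:
    - [[0,0,4],0,8.7]
    - [[0,0,4],0,8.7]
    - [[0,0,4],0,8.7]
    - [[0,0,2.5],0,8.7]
    - [[0,0,1.2],0,8.7]
    - [[0,0,0],0,5.2]
    - [[0,0,0],0,5.2]
    - [[0,0,0],0,5.2]
    - [[0,0,0],0,5.2]
    - [[0,0,0],0,5.2]
    - [[0,0,0],0,5.2]
    - [[0,0,0],0,5.2]

```text
time_s: 13.85
tcp_pos: [0.4573, 0.0047, 0.0465]
eef_rot: [-179.9, 0.0, -87.0]
contact_force: [-0.4, -0.4, 7.6]
gripper_width: 0.0597
gripper_force: 25.0
```

jog_arm:
  moves:
    - [[0,0,-1],0,5.2]
    - [[0,0,-3],0,5.2]
    - [[0,0,-3],5,5.2]
    - [[0,0,0],5,5.2]
    - [[0,-2.4,0],0,5.2]
    - [[0,-4,0],0,5.2]
    - [[1.1,-4,0],0,5.2]
    - [[2,-4,0],0,5.2]
    - [[2.5,-3.5,0],0,5.2]
    - [[2.5,-2,0],0,5.2]
    - [[1,-0.5,0],0,5.2]
    - [[0,0,0],0,5.2]

```text
time_s: 15.35
tcp_pos: [0.647, -0.1113, 0.1152]
eef_rot: [179.9, 0.0, -97.1]
contact_force: [-0.7, 0.4, -2.9]
gripper_width: 0.0596
gripper_force: 25.0
```

Run:
```python
from h import *
s=get_state();print(s['time_s'],s['tcp_pos'],s['eef_rot'],s['gripper_width']);print(toolxyz([.6483,-.1102,.0425]))
```

```text
15.35 [ 0.64703964 -0.11131511  0.1151765 ] [ 1.79922643e+02  4.44008100e-03 -9.71009800e+01] 0.059627427022030464
[-0.12567304 -0.12109705  7.26750306]
```

jog_arm:
  moves:
    - [[-0.1,-0.1,2],0,5.2]
    - [[0,0,2.5],0,5.2]
    - [[0,0,1.5],0,5.2]
    - [[0,0,0.8],0,5.2]
    - [[0,0,0.3],0,5.2]
    - [[0,0,0.1],0,5.2]
    - [[0,0,0],0,5.2]

```text
time_s: 16.23
tcp_pos: [0.6493, -0.11, 0.0441]
eef_rot: [-180.0, 0.0, -97.0]
contact_force: [-0.2, -0.5, -2.0]
gripper_width: 0.0597
gripper_force: 25.0
```

jog_arm:
  moves:
    - [[0,0,0.2],0,5.2]
    - [[0,0,0.1],0,5.2]
    - [[0,0,0],0,5.2]
    - [[0,0,0],0,6.5]
    - [[0,0,0],0,8]
    - [[0,0,0],0,8.7]
    - [[0,0,0],0,8.7]
    - [[0,0,-2],0,8.7]
    - [[0,0,-5],0,8.7]
    - [[0,0,-5],0,8.7]
    - [[0,0,-4],0,8.7]
    - [[0,0,0],-10,8.7]

```text
time_s: 17.73
tcp_pos: [0.651, -0.1101, 0.2051]
eef_rot: [-179.6, -0.0, -86.8]
contact_force: [-0.2, 0.7, -0.3]
gripper_width: 0.087
gripper_force: 0.0
```

Run:
```python
from h import *
s=get_state();print(s['time_s'],s['tcp_pos'],s['eef_rot'],s['gripper_width']);print(toolxyz([.4633,-.081,.2]))
```

```text
17.725 [ 0.6509742  -0.1101167   0.20510926] [-1.79584239e+02 -2.47882680e-02 -8.68188275e+01] 0.08700790429283181
[-3.94887181 18.58012777  0.37440326]
```

jog_arm:
  moves:
    - [[0,2.5,0],0,8.7]
    - [[-0.9,4.5,0],0,8.7]
    - [[-1,4.5,0],0,8.7]
    - [[-1,4.5,0],0,8.7]
    - [[-1,2,0],0,8.7]
    - [[0,0.5,0],0,8.7]
    - [[0,0,0],0,8.7]
    - [[0,0,0],0,8.7]

```text
time_s: 18.73
tcp_pos: [0.4629, -0.0808, 0.2004]
eef_rot: [180.0, -0.0, -87.0]
contact_force: [-1.0, -0.4, 0.3]
gripper_width: 0.087
gripper_force: 0.0
```

Run:
```python
from h import *
s=get_state();print(s['time_s'],s['tcp_pos'],s['eef_rot'],s['gripper_width']);print(toolxyz([.4633,-.081,.06]))
c=capture('wrist'); cv2.imwrite('pics/w4.png',c['pixels'])
```

```text
18.725 [ 0.46291517 -0.08081041  0.20042404] [ 1.79989154e+02 -1.13055749e-02 -8.70335072e+01] 0.08698024879989996
[ 0.01815469 -0.04010793 14.04240063]
```

View pics/w4.png

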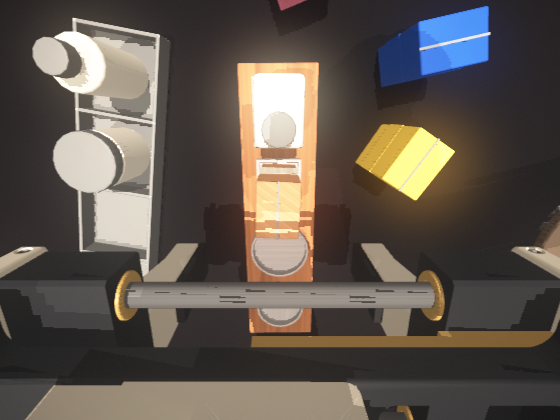

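jog_arm:
  moves:
    - [[0,0,4],0,8.7]
    - [[0,0,4],0,8.7]
    - [[0,0,3.5],0,8.7]
    - [[0,0,1.8],0,8.7]
    - [[0,0,0.7],0,8.7]
    - [[0,0,0],0,3.2]
    - [[0,0,0],0,3.2]
    - [[0,0,0],0,3.2]
    - [[0,0,0],0,3.2]
    - [[0,0,0],0,3.2]
    - [[0,0,0],0,3.2]
    - [[0,0,0],0,3.2]

```text
time_s: 20.27
tcp_pos: [0.4625, -0.0806, 0.0609]
eef_rot: [-180.0, -0.0, -87.0]
contact_force: [0.5, 0.3, 3.9]
gripper_width: 0.04
gripper_force: 24.9
```

jog_arm:
  moves:
    - [[0,0,-1],0,3.2]
    - [[0,0,-3],0,3.2]
    - [[-1,0,-3],5,3.2]
    - [[-2,0,0],5,3.2]
    - [[-2.5,-2.4,0],0,3.2]
    - [[-1.5,-4,0],0,3.2]
    - [[-0.8,-4,0],0,3.2]
    - [[0,-4,0],0,3.2]
    - [[0,-3,0],0,3.2]
    - [[0,-1.4,0],0,3.2]
    - [[0,0,0],0,3.2]
    - [[0,0,0],0,3.2]

```text
time_s: 21.78
tcp_pos: [0.6537, -0.026, 0.1306]
eef_rot: [180.0, 0.0, -97.0]
contact_force: [0.0, -0.4, -0.9]
gripper_width: 0.04
gripper_force: 24.9
```

Run:
```python
from h import *
s=get_state();print(s['time_s'],s['tcp_pos'],s['eef_rot'],s['gripper_width']);print(toolxyz([.6587,-.0258,.057]))
```

```text
21.775 [ 0.65374249 -0.02602224  0.13063506] [ 1.79958156e+02  6.41629091e-05 -9.70291097e+01] 0.040041731160842385
[-0.0827151  -0.49468317  7.36314683]
```

jog_arm:
  moves:
    - [[-0.1,-0.5,1.5],0,3.2]
    - [[0,0,2.5],0,3.2]
    - [[0,0,1.8],0,3.2]
    - [[0,0,1],0,3.2]
    - [[0,0,0.4],0,3.2]
    - [[0,0,0.2],0,3.2]
    - [[0,0,0],0,3.2]
    - [[0,0,0],0,3.2]

```text
time_s: 22.78
tcp_pos: [0.6602, -0.0256, 0.0572]
eef_rot: [-179.9, 0.0, -97.0]
contact_force: [-0.3, 0.1, -1.0]
gripper_width: 0.04
gripper_force: 24.9
```

jog_arm:
  moves:
    - [[0,0,0.1],0,3.2]
    - [[0,0,0],0,3.2]
    - [[0,0,0],0,5]
    - [[0,0,0],0,7]
    - [[0,0,0],0,8.7]
    - [[0,0,0],0,8.7]
    - [[0,0,0],0,8.7]
    - [[0,0,-2],0,8.7]
    - [[0,0,-5],0,8.7]
    - [[0,0,-5],0,8.7]
    - [[0,0,-2.5],0,8.7]
    - [[0,0,0],-10,8.7]

```text
time_s: 24.28
tcp_pos: [0.6612, -0.0255, 0.2038]
eef_rot: [-179.7, 0.0, -86.8]
contact_force: [0.6, 0.0, -0.4]
gripper_width: 0.0872
gripper_force: 0.0
```

Run:
```python
from h import *
s=get_state();print(s['time_s'],s['tcp_pos'],s['eef_rot'],s['gripper_width']);print(toolxyz([.4665,-.1657,.2]))
```

```text
24.275 [ 0.66119734 -0.02549607  0.203836  ] [-1.79705770e+02  3.05997419e-02 -8.68269845e+01] 0.08720327451999951
[12.92142781 20.21759984  0.27288017]
```

jog_arm:
  moves:
    - [[1,2,0],0,8.7]
    - [[2.9,4.5,0],0,8.7]
    - [[3,4.5,0],0,8.7]
    - [[3,4.5,0],0,8.7]
    - [[2,3.6,0],0,8.7]
    - [[1,1,0],0,8.7]
    - [[0,0,0],0,8.7]
    - [[0,0,0],0,8.7]

```text
time_s: 25.28
tcp_pos: [0.4667, -0.1646, 0.2006]
eef_rot: [-180.0, -0.0, -87.0]
contact_force: [-0.3, 0.5, 0.0]
gripper_width: 0.0869
gripper_force: 0.0
```

Run:
```python
from h import *
s=get_state();print(s['time_s'],s['tcp_pos'],s['eef_rot'],s['gripper_width']);print(toolxyz([.4665,-.1657,.067]))
c=capture('wrist'); cv2.imwrite('pics/w5.png',c['pixels'])
```

```text
25.275 [ 0.46671633 -0.16464442  0.2006195 ] [-1.79977692e+02 -4.68136491e-03 -8.70082002e+01] 0.08692069207833021
[ 0.10319338  0.03231534 13.36194715]
```

View pics/w5.png

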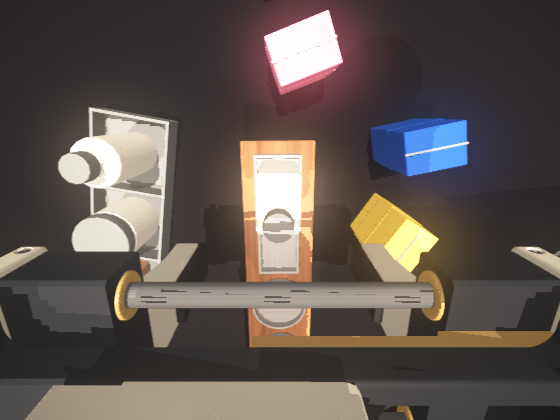

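jog_arm:
  moves:
    - [[0.1,0,0],0,6.4]
    - [[0,0,0],0,6.4]
    - [[0,0,4],0,6.4]
    - [[0,0,4],0,6.4]
    - [[0,0,3],0,6.4]
    - [[0,0,1.7],0,6.4]
    - [[0,0,0.6],0,6.4]
    - [[0,0,0],0,3.6]
    - [[0,0,0],0,3.6]
    - [[0,0,0],0,3.6]
    - [[0,0,0],0,3.6]
    - [[0,0,0],0,3.6]
  newtons: 28

```text
time_s: 26.82
tcp_pos: [0.4669, -0.1659, 0.0684]
eef_rot: [-179.9, -0.0, -87.0]
contact_force: [1.1, 1.0, 6.5]
gripper_width: 0.0437
gripper_force: 27.9
```

jog_arm:
  moves:
    - [[0,0,-1],0,3.6]
    - [[0,0,-3],0,3.6]
    - [[-1,0,-3],5,3.6]
    - [[-2.5,0,0],5,3.6]
    - [[-4,0,0],0,3.6]
    - [[-4,0,0],0,3.6]
    - [[-4,0,0],0,3.6]
    - [[-4,-1.5,0],0,3.6]
    - [[-3,-3,0],0,3.6]
    - [[-1.5,-4,0],0,3.6]
    - [[-0.7,-4,0],0,3.6]
    - [[0,-3,0],0,3.6]

```text
time_s: 28.32
tcp_pos: [0.6464, 0.0607, 0.1367]
eef_rot: [179.9, -0.0, -97.0]
contact_force: [-0.9, 0.3, -2.5]
gripper_width: 0.0439
gripper_force: 27.9
```

jog_arm:
  moves:
    - [[0,-1.8,0],0,3.6]
    - [[0,0,0],0,3.6]
    - [[0,0,0],0,3.6]

```text
time_s: 28.7
tcp_pos: [0.6626, 0.0581, 0.137]
eef_rot: [179.9, -0.0, -97.0]
contact_force: [0.5, -0.3, -3.4]
gripper_width: 0.0441
gripper_force: 27.9
```

Run:
```python
from h import *
s=get_state();print(s['time_s'],s['tcp_pos'],s['eef_rot'],s['gripper_width']);print(toolxyz([.669,.0586,.0644]))
```

```text
28.7 [0.662583   0.05810777 0.13699252] [ 1.79882480e+02 -2.95535799e-02 -9.70456204e+01] 0.04413443954288187
[-0.13130594 -0.64570502  7.25787574]
```

jog_arm:
  moves:
    - [[-0.1,-0.5,1.5],0,3.6]
    - [[0,0,2.5],0,3.6]
    - [[0,0,1.7],0,3.6]
    - [[0,0,1],0,3.6]
    - [[0,0,0.3],0,3.6]
    - [[0,0,0.2],0,3.6]
    - [[0,0,0],0,3.6]
    - [[0,0,0],0,3.6]

```text
time_s: 29.7
tcp_pos: [0.6692, 0.0588, 0.0661]
eef_rot: [-180.0, 0.0, -97.0]
contact_force: [-0.2, 0.2, -3.1]
gripper_width: 0.044
gripper_force: 27.9
```

Lower the last ~2.5 mm, open, rise.

jog_arm:
  moves:
    - [[0,0,0.2],0,3.6]
    - [[0,0,0.1],0,3.6]
    - [[0,0,0],0,3.6]
    - [[0,0,0],0,5]
    - [[0,0,0],0,7]
    - [[0,0,0],0,8.7]
    - [[0,0,0],0,8.7]
    - [[0,0,-2],0,8.7]
    - [[0,0,-5],0,8.7]
    - [[0,0,-5],0,8.7]
    - [[0,0,-2],0,8.7]
    - [[-3,0,0],0,8.7]

```text
time_s: 31.2
tcp_pos: [0.6737, 0.0876, 0.2057]
eef_rot: [-179.8, 0.1, -97.1]
contact_force: [-0.7, 0.3, -0.0]
gripper_width: 0.087
gripper_force: 0.0
```

jog_arm:
  moves:
    - [[-5,2,0],0,8.7]
    - [[-5,3,0],0,8.7]
    - [[-5,3,0],0,8.7]
    - [[-5,3,0],0,8.7]
    - [[-4,0,0],0,8.7]
    - [[0,0,0],0,8.7]
    - [[0,0,0],0,8.7]

```text
time_s: 32.08
tcp_pos: [0.5926, 0.3399, 0.2022]
eef_rot: [180.0, -0.0, -97.0]
contact_force: [0.2, 0.3, 0.1]
gripper_width: 0.0868
gripper_force: 0.0
```

Run:
```python
from h import *
s=get_state();print(s['time_s'],s['tcp_pos'])
cs={n:capture(n) for n in('scene','top')}
cv2.imwrite('pics/fin.png',cs['scene']['pixels'])
cv2.imwrite('pics/fint.png',cs['top']['pixels'])
for n,p in {'bottle':(.638,-.1946),'jar':(.6483,-.1102),'carton':(.6587,-.0258),'jug':(.669,.0586)}.items():
    for k,c in cs.items():
        e=sil(c,M[n],[*p,-.122],.006)
        for r in regions_of(c,n):
            q=(e&r['pixels']).sum()/(e|r['pixels']).sum()
            if q>.3: print(n,k,round(q,3),fit(n,[(c,r['pixels'])],[*p,-.122],.006)[0].round(3),p)
```

```text
32.075 [0.59256013 0.33987127 0.2021935 ]
bottle scene 0.919 [ 0.637 -0.195 -0.043] (0.638, -0.1946)
bottle top 0.89 [ 0.635 -0.195 -0.086] (0.638, -0.1946)
jar scene 0.932 [ 0.648 -0.11  -0.038] (0.6483, -0.1102)
jar top 0.867 [ 0.648 -0.11  -0.04 ] (0.6483, -0.1102)
carton scene 0.926 [ 0.659 -0.026 -0.228] (0.6587, -0.0258)
carton top 0.935 [ 0.657 -0.026 -0.078] (0.6587, -0.0258)
jug scene 0.88 [0.669 0.06  0.007] (0.669, 0.0586)
jug top 0.833 [0.667 0.057 0.016] (0.669, 0.0586)
```

View pics/fin.png

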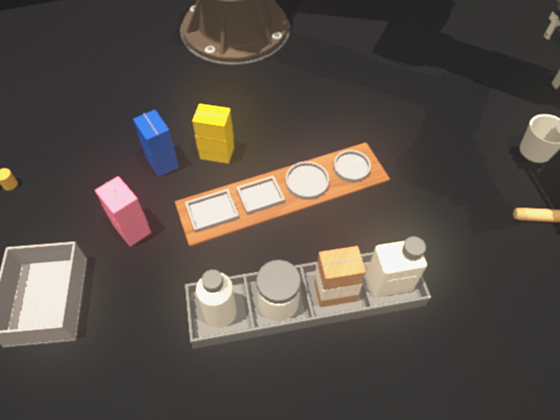

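View pics/fint.png

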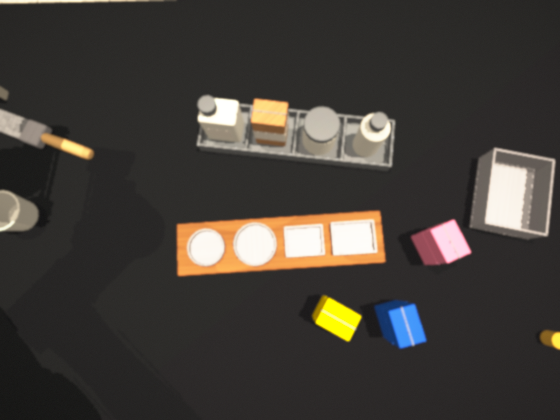

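All four stand upright and centred in their bays: jug, carton, jar, bottle from left to right. The board is empty and the arm is clear.

```bash
python3 -c "
from plant import *
print(close_job())"
```

```text
the job is handed in; nothing more can be done
None
```

The job is handed in at about 33 s of the 99 s allowed: the jug, carton, jar and bottle stand upright in the rack bays, left to right, in reverse of their order on the board, checked in both overview cameras before hand-in (`close_job()` returned no verdict).

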